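Pass the long mortar prism under the scanning bridge to its stop

TASK

Lay the long mortar prism on the guide bed at its open end, the end without the upright steel stop, and slide it lengthwise along the bed under the low scanning bridge until it sticks out on both sides; let go there, then take it by the end that has come through and draw it on along the bed until it rests against the steel stop, and leave it there. Do not bump the bridge hard, and leave the short prism, the yellow instrument and the wheeled scanner where they are.

Things in the scene. Friction and masses are not known exactly. Their poses are not given: they have to be found in the camera images.
- long_prism_mid (a point): centre of the long grey mortar prism, 40 x 200 x 40 mm, about 0.65 kg; its y axis is the long one, z up; the two ends are alike. It starts flat on the bench between robot and bed, roughly parallel to the bed, on the left or the right (the short prism is on the other side). The point is 20 mm above its underside.
- short_prism: short grey mortar prism, 40 x 100 x 40 mm, loose on the bench; origin at the centre of its underside; a bystander
- track: fixed wooden guide bed; origin at its centre on the bench surface, directly under the bridge; y axis along the bed, z up. The bed is 476 mm long (y from -238 to +238 mm), 70 mm wide, its running surface 12 mm above the bench. A low rail runs along each side, 12 mm wide, its top 18 mm above the bench; the lane between the rails is 46 mm wide, so the prism has 3 mm to spare on each side. Lying in the lane the prism's centre is 32 mm and its top 52 mm above the bench.
- bridge: fixed scanning bridge across the middle of the bed; origin and axes are those of the bed. Two wooden posts, 84 mm apart inside (116 mm outside across the bed, x), carry a pale translucent plate whose underside is 60 mm above the bench (8 mm over the prism's top) and a flat black sensor on it, top 83 mm above the bench. The bridge measures 50 mm along the bed (y from -25 to +25 mm). It is too low for fingers to pass under.
- stop: fixed upright steel stop block at one end of the bed, 70 mm across the bed, 24 mm thick along it, 40 mm high; origin at the centre of its underside, 250 mm from the bed's centre along the bed's +y or -y (either end: it changes), so its inner face is 238 mm from the bed's centre; axes as the bed's. With the prism home its centre is 112 mm from this origin, horizontally. At the other, open end is only a wooden lead-in strip 24 mm wide and 10 mm high.
- instrument: yellow instrument box, 150 x 190 x 60 mm, on the left; origin at the centre of its underside; a bystander
- scanner: black hand scanner on four wheels with a grey grip on top, about 121 x 150 x 81 mm, on the right; origin at the centre of its underside; a bystander
Not all that is in view belongs to the job. What is shaped like the stop but pink is not meant.

How it is judged:
On the way, in this order (a step that is already met when the one before it is completed fails the run):
1. the long prism lies lengthwise in the lane on the open side of the bridge (its centre more than 325 mm from the stop) (x of long_prism_mid in the frame of track between -0.008 and 0.008 m and height (world z) of long_prism_mid between 0.028 and 0.036 m and angle between long_prism_mid's own z axis and vertical below 0.06 rad and horizontal distance between long_prism_mid and stop above 0.325 m and horizontal distance between long_prism_mid and track below 0.25 m and angle between the y axis of long_prism_mid and the y axis of track, either way round below 0.08 rad), for 0.1 s.
2. the long prism lies in the lane under the bridge, sticking out on both sides (its centre within 70 mm of the bridge's along the bed), and the fingers have let go of it (x of long_prism_mid in the frame of track between -0.008 and 0.008 m and height (world z) of long_prism_mid between 0.028 and 0.036 m and angle between long_prism_mid's own z axis and vertical below 0.06 rad and y of long_prism_mid in the frame of track between -0.07 and 0.07 m and angle between the y axis of long_prism_mid and the y axis of track, either way round below 0.08 rad and contact force between long_prism and the fingers below 0.1 N), for 0.2 s.
At the end, for the whole second after the job is handed in: the long prism lies flat in the lane of the bed, between bridge and stop, its end against the stop (gap under 5 mm), at rest and released (x of long_prism_mid in the frame of track between -0.008 and 0.008 m and height (world z) of long_prism_mid between 0.028 and 0.036 m and angle between long_prism_mid's own z axis and vertical below 0.06 rad and horizontal distance between long_prism_mid and stop below 0.117 m and horizontal distance between long_prism_mid and track below 0.2 m and angle between the y axis of long_prism_mid and the y axis of track, either way round below 0.08 rad and linear speed of long_prism below 0.01 m/s and contact force between long_prism and the fingers below 0.1 N); the robot touches nothing.
It fails at once if the bridge is hit with more than 20 N (contact force between bridge and anything else above 20 N).
It fails at once if the short prism is moved more than 20 mm (distance of short_prism from where it was at the start of the episode above 0.02 m).
It fails at once if the yellow instrument is moved more than 20 mm (distance of instrument from where it was at the start of the episode above 0.02 m).
It fails at once if the wheeled scanner is moved more than 20 mm (distance of scanner from where it was at the start of the episode above 0.02 m).
It also fails if it takes over 54 s, if anything falls off the work surface, if the arm or the gripper's body presses on something with over 40 N, if the wrist force passes 120 N, or if a joint passes its speed limit or range.

ROBOT

A 6-joint arm with a two-finger parallel gripper is mounted at the origin on the work surface. World frame = base frame: x ahead of the robot, y to its left, z up, the work surface at z = 0. Lengths are in m, angles in rad, forces in N, time in s.
With the tool pointing down it reaches from about 0.35 to 0.775 m from the base axis. Payload 5.5 kg.
Tool frame: the origin (TCP) lies between the finger pads; the fingertips stand 11 mm ahead of it and the grasp point (between the pads) lies 8 mm behind it (tips_ahead is the distance from the TCP to the fingertips, in m); z points along the fingers, y is the line along which they close (so a half turn about z gives the same grasp; the last joint's range is limited). The gripper opens to 85 mm and grips with 20 to 120 N. Pads are 22 mm wide; open, the fingers measure 114 mm over their backs; the gripper's body (76 mm by 85 mm) begins 54 mm behind the grasp point. The pads swing forward as they close: fully open they stand 13 mm farther back than shut.
Start: joints at [-1.45, 0.313, 0.046, 1.304, 0, 1.431], TCP at [0.148, -0.556, 0.242] pointing down, gripper open.
Joint ranges: [-2.76, 2.76], [-0.86, 1.69], [-1.03, 1.26], [-2.2, 2.34], [-1.47, 1.5], [-3.14, 3.14]. Speed limits (rad/s): [2.57, 2.57, 3.14, 3.14, 3.14, 3.14].

INTERFACE

Orientations are given as a unit quaternion [w, x, y, z].
In Python, from workcell import * gives the robot as it stands. The module is installed in compiled form; this text tells all that it offers.
- The arm moves only by the tool jog_arm, never from a script. Its argument "moves" is a list of rows, each an object with "fingers": the closure, from 0 (fully open) to 1 (shut); "slide": the shift along the tool's x, y, z in mm, a list of three; "angular": the turn, a rotation vector about the tool's x, y, z in degrees, a list of three. A call has 1 to 10 rows; each row is the pose to reach, as a shift and turn from the pose commanded when the call began, along the tool's axes at that moment; what a row does not reach only later rows make up. A row lasts 1/12 s, in which the tool goes at most 41.7 mm and 7.16 degrees, less where a joint would pass 70% of its speed; a pose out of reach is approached as far as the arm can. A call with a gripper value outside its range is refused whole. The fingers move at their own pace and stop on an object; "squeeze" is the grip in N (left out, the last holds). Time passes only in rows, so rows that repeat a pose let the fingers close. It gives the time, the measured TCP pose, the force, the opening and the grip force at its end, in the units of the state.
- get_state(): the state, without advancing time (a new reading comes with each control period).
- read_camera(name): name is "side" or "top" or "wrist"; returns a dict with "color" (420x560x3 uint8, red, green, blue), "fovy" (degrees; the focal length in pixels is half the picture's height over the tangent of half this angle, whatever the lens; pixels are square), "cx", "cy" (the principal point, pixels), "world_from_camera" (4x4, takes a point from camera to world coordinates); the wrist camera has in their place "tool_from_camera" (4x4, takes a point from camera to tool coordinates, whose origin is the TCP and whose axes are the flange's). Camera axes: x right, y down, z forward; pixel columns grow to the right and rows downward; lengths in m; the calibration is good to about 2 mm. The wrist camera is an equidistant fisheye: a pixel r from the principal point sees the ray r / f radians off the axis. A picture is of the moment at which its call begins: read the wrist's pose just before it. There is no depth.
- hand_in(): hands the job in; it is judged then, once.
Trained networks look in a picture, given as the dict that the camera call returned (one of the last four; its "shot" number tells which), for a name from the list of things; names that differ only in an ending like _2 or _b are one class to them, and where a whole thing is asked for, a point or a joint stands for the part that bears it (a point fixed in the world has none). Each returns a list of dicts, best first, with "p" (0 to 1); they miss things now and then, are a little off and sometimes report something else, mostly with a low value. They report only what shows in the picture. A call takes as long as a camera call. They do not tell look-alikes from the thing itself.
- look_for(target, picture): "point" ([column, row] in pixels, amid what is visible of it).
- tip_of(target, picture): "point" ([column, row] in pixels: a listed point, or the origin of a listed thing).
The state is a dict: "clock": time; "joint_pos": joint angles; "qvel": joint speeds; "tau": joint torques, N m; "tcp_pos": TCP position; "orientation": TCP orientation; "wrist_force": force on the tool from outside, world axes, zero at the start; "ft_torque": the same for the moment, N m; "finger_gap": finger opening in m; "grip_force": force on a finger pad.
Only numpy, scipy, OpenCV 4.12 (cv2) and the standard library are available. Lean on these libraries where they do the work, as an engineer would, in place of code of your own. Each camera call takes 0.05 s, during which the arm holds its last target. There are 200 camera calls.

## Working session

There is one attempt and no reset: what is moved stays moved. The work goes in short steps, Python scripts to look and compute and a tool call to move; the robot and the scene stay as the last step left them, time stands still between calls to the robot, and variables do not carry over. Pictures are saved under pics/ and viewed, at most 10 in all, crops included, and the job is handed in when it is done.

Besides the shell and the picture viewer there is one more tool, called after "Request:" as name(argument=value, ...), one argument or row to a line, values as JSON. jog_arm: Moves the arm, as the interface text tells. Its arguments: {"type":"object","properties":{"moves":{"type":"array","items":{"type":"object","properties":{"fingers":{"type":"number"},"slide":{"type":"array","items":{"type":"number"}},"angular":{"type":"array","items":{"type":"number"}}}}},"squeeze":{"type":"number"}},"required":["moves"]}

```bash
mkdir -p pics; cat > h.py <<'E'
from workcell import *
import numpy as np, cv2
from scipy.spatial.transform import Rotation as R
def q2R(q): return R.from_quat([q[1],q[2],q[3],q[0]]).as_matrix()
def foc(p): return 210/np.tan(np.radians(p['fovy']/2))
def topix(p,X):
    T=np.linalg.inv(np.array(p['world_from_camera'])); c=T[:3,:3]@np.array(X)+T[:3,3]
    return [p['cx']+foc(p)*c[0]/c[2],p['cy']+foc(p)*c[1]/c[2]]
def toworld(p,uv,z):
    T=np.array(p['world_from_camera']); d=T[:3,:3]@np.array([(uv[0]-p['cx'])/foc(p),(uv[1]-p['cy'])/foc(p),1])
    o=T[:3,3]; return o+d*(z-o[2])/d[2]
def save(p,n): cv2.imwrite('pics/'+n,p['color'][:,:,::-1])
E
python3 - <<'E'
from h import *
s=get_state();print(s['clock'],s['tcp_pos'],s['orientation'])
for n in ['top','side']:
    p=read_camera(n);save(p,n+'0.png');print(n,p['fovy'],p['cx'],p['cy'],np.round(p['world_from_camera'],3).tolist())
    for t,z in [('long_prism_mid',.02),('short_prism',0),('track',0),('bridge',0),('stop',0),('instrument',0),('scanner',0)]:
        for r in tip_of(t,p)[:3]: print(t,np.round(r['point'],1),round(r['p'],2),np.round(toworld(p,r['point'],z),3))
E
```

```text
0.0 [ 0.14818323 -0.55506847  0.24140206] [-9.22786625e-04  9.91509444e-01  1.30031422e-01 -2.92600181e-06]
top 53.37094500729823 280.01082876483173 206.51448082015807 [[-0.021, -0.99, 0.136, 0.362], [-1.0, 0.022, 0.007, 0.009], [-0.01, -0.136, -0.991, 1.145], [0.0, 0.0, 0.0, 1.0]]
long_prism_mid [329.2 239. ] 0.82 [ 0.425 -0.114  0.02 ]
long_prism_mid [465.6 212.8] 0.32 [ 0.488 -0.484  0.02 ]
short_prism [243.7 233.3] 0.86 [0.447 0.118 0.   ]
track [279.5 177. ] 0.7 [0.602 0.016 0.   ]
track [240.9 231.2] 0.3 [0.453 0.126 0.   ]
bridge [279.  173.6] 0.94 [0.612 0.018 0.   ]
stop [391.6 251.1] 0.75 [ 0.39  -0.284  0.   ]
stop [366.1 183.1] 0.53 [ 0.579 -0.224  0.   ]
instrument [102.8 183.6] 0.87 [0.595 0.511 0.   ]
scanner [463.7 209.8] 0.7 [ 0.499 -0.488  0.   ]
side 57.455144029985846 283.9483836590038 209.26636759734157 [[-0.972, -0.16, 0.171, 0.337], [-0.233, 0.716, -0.658, 0.716], [-0.017, -0.679, -0.734, 0.853], [0.0, 0.0, 0.0, 1.0]]
long_prism_mid [321.7 196.2] 0.82 [ 0.431 -0.109  0.02 ]
short_prism [296.9 255. ] 0.63 [0.462 0.109 0.   ]
short_prism [320.4 127.4] 0.38 [ 0.5   -0.488  0.   ]
bridge [258.9 221. ] 0.73 [0.597 0.013 0.   ]
bridge [323.3 127.7] 0.62 [ 0.489 -0.488  0.   ]
stop [341.8 162.8] 0.78 [ 0.394 -0.301 -0.   ]
stop [259.5 222.8] 0.69 [0.593 0.02  0.   ]
stop [285.9 166.4] 0.51 [ 0.576 -0.243  0.   ]
instrument [193.3 401. ] 0.61 [0.593 0.521 0.   ]
scanner [323.7 126.2] 0.66 [ 0.489 -0.498  0.   ]
```

```bash
python3 - <<'E'
import cv2
a=cv2.imread('pics/top0.png')[110:290,160:420];cv2.imwrite('pics/topc.png',cv2.resize(a,None,fx=3,fy=3,interpolation=cv2.INTER_CUBIC))
E
```

```text
(no output)
```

View pics/topc.png

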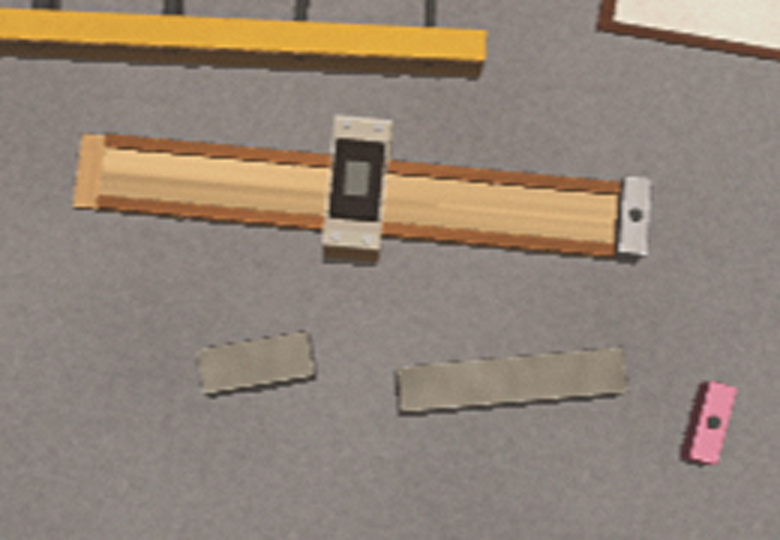

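View pics/side0.png

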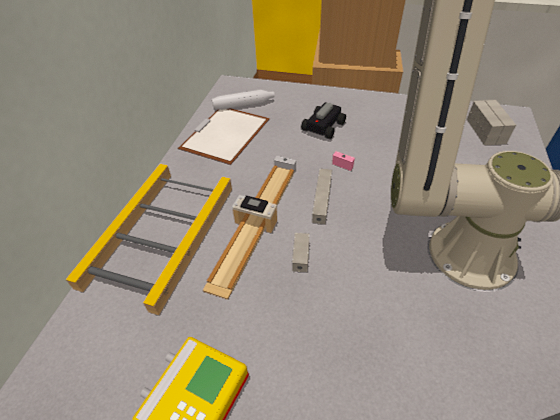

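Top view (crop ÷3 + (160,110)): there are two stop-like blocks. The grey one at (371,182), at the right (-y) end of the bed, is the steel stop. The pink one at (398,250), off the bed, is the decoy. The open end with the lead-in is on the left, near (189,167). The long prism is at (331,237) and the short one at (245,231). A yellow ladder lies beyond the bed.

Next I'll refine the poses from the edges.

```bash
python3 - <<'E'
from h import *
for n in ['top']:
    p=read_camera(n); im=p['color'].astype(int)
    hsv=cv2.cvtColor(p['color'],cv2.COLOR_RGB2HSV)
    for uv in [(200,168),(320,180),(300,163),(330,237),(300,220),(245,231),(371,175),(220,161)]: print(uv,im[uv[1],uv[0]],hsv[uv[1],uv[0]])
    # column profiles through the bed
    for c in (215,250,310,350): print(c,[tuple(im[r,c]) and (r,int(im[r,c,0]),int(im[r,c,2])) for r in range(150,202)])
    for c in (305,330,355): print(c,[(r,int(im[r,c].sum()),int(im[r,c,0]-im[r,c,2])) for r in range(220,256)])
E
```

```text
(200, 168) [187 151 105] [ 17 112 187]
(320, 180) [212 172 121] [ 17 109 212]
(300, 163) [145 137 131] [ 13  25 145]
(330, 237) [144 133 118] [ 17  46 144]
(300, 220) [143 135 131] [ 10  21 143]
(245, 231) [148 137 121] [ 18  47 148]
(371, 175) [195 188 180] [ 16  20 195]
(220, 161) [107  80  57] [ 14 119 107]
215 [(150, 144, 130), (151, 146, 130), (152, 144, 129), (153, 144, 128), (154, 146, 130), (155, 139, 127), (156, 147, 84), (157, 145, 55), (158, 149, 56), (159, 149, 55), (160, 118, 51), (161, 229, 133), (162, 230, 135), (163, 225, 130), (164, 224, 129), (165, 225, 132), (166, 226, 131), (167, 224, 128), (168, 218, 123), (169, 198, 114), (170, 185, 104), (171, 186, 104), (172, 195, 110), (173, 198, 113), (174, 194, 110), (175, 194, 109), (176, 198, 113), (177, 157, 67), (178, 144, 53), (179, 152, 59), (180, 155, 59), (181, 78, 39), (182, 86, 65), (183, 145, 133), (184, 142, 130), (185, 143, 129), (186, 144, 131), (187, 137, 124), (188, 135, 121), (189, 138, 124), (190, 137, 123), (191, 141, 129), (192, 141, 130), (193, 140, 127), (194, 140, 126), (195, 135, 122), (196, 141, 127
[... 3756 characters left out ...]
97, 13), (249, 391, 12), (250, 391, 12), (251, 396, 14), (252, 396, 12), (253, 406, 12), (254, 405, 11), (255, 389, 11)]
355 [(220, 396, 11), (221, 388, 12), (222, 387, 12), (223, 397, 10), (224, 400, 11), (225, 382, 10), (226, 309, 11), (227, 404, 28), (228, 397, 28), (229, 392, 29), (230, 389, 28), (231, 404, 26), (232, 402, 26), (233, 401, 26), (234, 405, 25), (235, 403, 26), (236, 393, 26), (237, 409, 27), (238, 393, 28), (239, 398, 26), (240, 413, 26), (241, 425, 29), (242, 192, 12), (243, 223, 9), (244, 401, 13), (245, 405, 13), (246, 392, 13), (247, 399, 12), (248, 387, 10), (249, 391, 12), (250, 397, 13), (251, 388, 12), (252, 391, 12), (253, 388, 13), (254, 400, 12), (255, 412, 13)]
```

```bash
cat > meas.py <<'E'
from h import *
def cross(v,th):  # first subpixel index where v passes th
    s=np.sign(v-th); i=np.where(s[:-1]*s[1:]<0)[0]
    return None if len(i)==0 else i[0]+(th-v[i[0]])/(v[i[0]+1]-v[i[0]])
def robust(P):
    P=np.array(P)
    for _ in range(4):
        k=np.polyfit(P[:,1],P[:,0],1); r=P[:,0]-np.polyval(k,P[:,1]); P=P[np.abs(r)<max(2.5*r.std(),5e-4)]
    return k,r.std(),len(P)
def mean_line(a,b,y): return (np.polyval(a,y)+np.polyval(b,y))/2
if __name__=='__main__':
    p=read_camera('top'); im=p['color'].astype(float); ch=im[:,:,0]-im[:,:,2]; sm=im.sum(2)
    far,near,lf,ln=[],[],[],[]
    for c in list(range(198,262))+list(range(300,358)):
        r0=int(168+ (c-215)*.092)
        a=cross(ch[r0:r0-25:-1,c],45); 
        if a: far.append(toworld(p,(c,r0-a),.018)[:2])
        b=cross(im[r0:r0+25,c,0],115)
        if b: near.append(toworld(p,(c,r0+b),.018)[:2])
    kf,kn=robust(far),robust(near); print(kf,kn)
    for y in(-.23,0,.23): print('bed x',y,mean_line(kf[0],kn[0],y),'width',np.polyval(kf[0],y)-np.polyval(kn[0],y))
    far,near=[],[]
    for c in range(300,362):
        r0=int(237-(c-330)*.085)
        a=cross(ch[r0:r0-14:-1,c],20); b=cross(sm[r0:r0+14,c],310)
        if a: far.append(toworld(p,(c,r0-a),.04)[:2])
        if b: near.append(toworld(p,(c,r0+b),.04)[:2])
    kf,kn=robust(far),robust(near); print(kf,kn)
    for y in(-.2,-.114,-.03): print('prism x',y,mean_line(kf[0],kn[0],y),'width',np.polyval(kf[0],y)-np.polyval(kn[0],y))
    # prism ends along its rows, stop and bed ends
    E=[[],[]]
    for d in range(-5,6):
        rc=lambda c:int(round(237+d-(c-330)*.085))
        for s,l in((1,E[0]),(-1,E[1])):
            v=np.array([ch[rc(c),c] for c in range(331,331+s*60,s)]); v=np.convolve(v,[1/3]*3,'same'); a=cross(v[1:],20)
            if a: c=331+s*(a+1); l.append(toworld(p,(c,237+d-(c-330)*.085),.04)[1])
    print('prism y ends',np.median(E[0]),np.median(E[1]))
    E=[]
    for d in range(-5,6):
        v=np.array([ch[int(round(181+d+(c-350)*.092)),c] for c in range(345,380)]); a=cross(v,50)
        if a: E.append(toworld(p,(345+a,181+d+(345+a-350)*.092),.012)[:2])
    print('stop face',np.median(E,axis=0))
    for n in('bridge','stop'):print(n,[(np.round(r['point'],1),round(r['p'],2)) for r in look_for(n,p)])
E
python3 meas.py
```

```text
(array([0.11968692, 0.63926026]), np.float64(0.00038144664954483694), 117) (array([0.11869394, 0.56887245]), np.float64(0.0006790109530446078), 122)
bed x -0.23 0.5766525540759977 width 0.0701594237935641
bed x 0 0.60406635187924 width 0.07038780925069477
bed x 0.23 0.6314801496824823 width 0.07061619470782543
(array([-0.06648946,  0.44386983]), np.float64(0.0004462714042166702), 61) (array([-0.06689503,  0.40453794]), np.float64(0.000622981556757343), 62)
prism x -0.2 0.4375423350427974 width 0.03925077711657615
prism x -0.114 0.4318068019390079 width 0.03928565596323719
prism x -0.03 0.4262046533260042 width 0.039319723673929385
prism y ends -0.2135391834476271 -0.01641405867556011
stop face [ 0.57912563 -0.21961884]
bridge []
stop [(array([368.4, 180.6]), 0.8), (array([396.9, 250.8]), 0.68)]
```

```bash
cat > go.py <<'E'
from h import *
import sys
# frames
B=np.array([.6061,.0167]); U=np.array([.1182,.9930]); N=np.array([.9930,-.1182])
def bed(y,x=0): return B+y*U+x*N
def to(xy,z,yaw):
    s=get_state(); M=q2R(s['orientation']); G=R.from_euler('z',yaw,degrees=True).as_matrix()@np.diag([1,-1,-1.])
    d=M.T@(np.array([*xy,z])-s['tcp_pos'])*1000
    a=np.degrees(R.from_matrix(M.T@G).as_rotvec())
    print('t',round(s['clock'],2),'tcp',np.round(s['tcp_pos'],4),'slide',np.round(d,1),'ang',np.round(a,2),'gap',round(s['finger_gap'],4),'F',np.round(s['wrist_force'],1))
E
python3 -c "
from go import *
to((.4318,-.115),.14,93.82)"
```

```text
t 1.0 tcp [ 0.1483 -0.5556  0.2424] slide [ 387.6 -352.6  102.3] ang [ 1.000e-02  1.000e-02 -7.888e+01] gap 0.0856 F [-1.   0.5  0.1]
```

Request:
jog_arm(
  moves=[
    {"slide":[388,-353,102],"angular":[0,0,-78.9],"fingers":0},
    {"slide":[388,-353,102],"angular":[0,0,-78.9],"fingers":0},
    {"slide":[388,-353,102],"angular":[0,0,-78.9],"fingers":0},
    {"slide":[388,-353,102],"angular":[0,0,-78.9],"fingers":0},
    {"slide":[388,-353,102],"angular":[0,0,-78.9],"fingers":0},
    {"slide":[388,-353,102],"angular":[0,0,-78.9],"fingers":0},
    {"slide":[388,-353,102],"angular":[0,0,-78.9],"fingers":0},
    {"slide":[388,-353,102],"angular":[0,0,-78.9],"fingers":0},
    {"slide":[388,-353,102],"angular":[0,0,-78.9],"fingers":0},
    {"slide":[388,-353,102],"angular":[0,0,-78.9],"fingers":0},
  ],
  squeeze=60,
)

```text
clock: 1.83
tcp_pos: [0.3703, -0.21, 0.1628]
orientation: [0.001, 0.726, 0.688, 0.0]
wrist_force: [1.1, -0.3, -0.9]
finger_gap: 0.0856
grip_force: 0.0
```

```bash
python3 -c "
from go import *
to((.4318,-.115),.14,93.82)"
```

```text
t 1.83 tcp [ 0.3703 -0.21    0.1628] slide [98.2 56.2 22.7] ang [ 0.05  0.05 -6.93] gap 0.0856 F [ 1.1 -0.3 -0.9]
```

Request:
jog_arm(
  moves=[
    {"slide":[98,56,23],"angular":[0,0,-6.9]},
    {"slide":[98,56,23],"angular":[0,0,-6.9]},
    {"slide":[98,56,23],"angular":[0,0,-6.9]},
    {"slide":[98,56,23],"angular":[0,0,-6.9]},
    {"slide":[98,56,23],"angular":[0,0,-6.9]},
  ],
)

```text
schema error: expected keys fingers, slide, angular
```

```bash
python3 -c "
from go import *
to((.4318,-.115),.022,93.82)
p=read_camera('wrist');save(p,'w1.png');print(p['fovy'],p['cx'],p['cy'],np.round(p['tool_from_camera'],3).tolist())"
```

```text
t 1.83 tcp [ 0.3703 -0.21    0.1628] slide [ 98.3  56.1 140.7] ang [ 0.05  0.05 -6.93] gap 0.0856 F [ 1.1 -0.3 -0.9]
65.70646984690485 275.54898104277504 207.30054585163265 [[0.0, -0.954, -0.3, 0.077], [1.0, 0.0, -0.001, -0.0], [0.001, -0.3, 0.954, -0.132], [0.0, 0.0, 0.0, 1.0]]
```

View pics/w1.png

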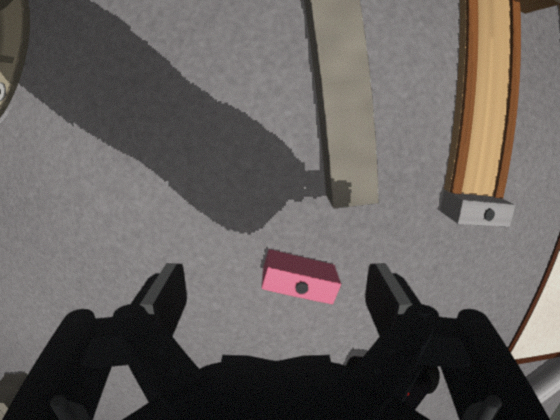

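The wrist view, taken before the move, shows the pink decoy at (302,280) under the fingers. The prism is at (345,100) and the steel stop at (485,212), which matches my measurements. Carrying on.

Request:
jog_arm(
  moves=[
    {"slide":[98,56,23],"angular":[0,0,-6.9],"fingers":0},
    {"slide":[98,56,23],"angular":[0,0,-6.9],"fingers":0},
    {"slide":[98,56,23],"angular":[0,0,-6.9],"fingers":0},
    {"slide":[98,56,23],"angular":[0,0,-6.9],"fingers":0},
    {"slide":[98,56,23],"angular":[0,0,-6.9],"fingers":0},
  ],
)

```text
clock: 2.3
tcp_pos: [0.4317, -0.1157, 0.1394]
orientation: [-0.0, 0.684, 0.729, -0.0]
wrist_force: [1.1, -0.1, 0.3]
finger_gap: 0.0853
grip_force: 0.0
```

```bash
python3 -c "
from go import *
to((.4318,-.115),.022,93.82)
p=read_camera('wrist');save(p,'w2.png')"
```

```text
t 2.3 tcp [ 0.4317 -0.1157  0.1394] slide [  0.7   0.2 117.4] ang [-0.04 -0.01 -0.13] gap 0.0853 F [ 1.1 -0.1  0.3]
```

View pics/w2.png

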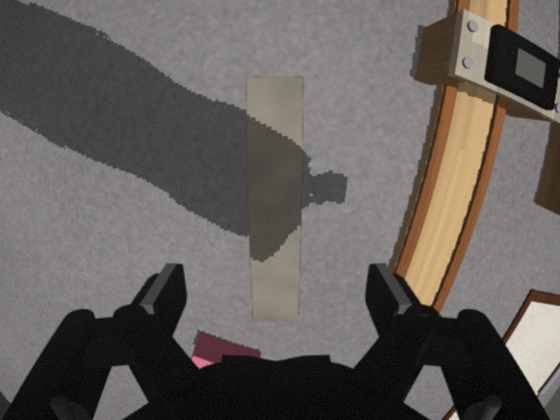

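The prism is centred at column 274 between the fingers (cx 275.5) and runs straight. Descending.

Request:
jog_arm(
  moves=[
    {"slide":[0.7,0,40],"angular":[0,0,0],"fingers":0},
    {"slide":[0.7,0,75],"angular":[0,0,0],"fingers":0},
    {"slide":[0.7,0,105],"angular":[0,0,0],"fingers":0},
    {"slide":[0.7,0,117],"angular":[0,0,0],"fingers":0},
    {"slide":[0.7,0,117],"angular":[0,0,0],"fingers":0.3},
    {"slide":[0.7,0,117],"angular":[0,0,0],"fingers":1},
    {"slide":[0.7,0,117],"angular":[0,0,0],"fingers":1},
    {"slide":[0.7,0,117],"angular":[0,0,0],"fingers":1},
    {"slide":[0.7,0,117],"angular":[0,0,0],"fingers":1},
    {"slide":[0.7,0,117],"angular":[0,0,0],"fingers":1},
  ],
  squeeze=60,
)

```text
clock: 3.18
tcp_pos: [0.4324, -0.1176, 0.0244]
orientation: [0.002, 0.686, 0.728, -0.0]
wrist_force: [-2.4, -3.1, 6.4]
finger_gap: 0.0388
grip_force: 62.9
```

```bash
python3 -c "
from go import *
to((.4318,-.115),.022,93.82)"
```

```text
t 3.18 tcp [ 0.4324 -0.1176  0.0244] slide [ 2.7 -0.4  2.4] ang [ 0.13  0.15 -0.39] gap 0.0388 F [-2.4 -3.1  6.4]
```

Request:
jog_arm(
  moves=[
    {"slide":[0,0,-10],"angular":[0,0,0],"fingers":1},
    {"slide":[0,0,-40],"angular":[0,0,0],"fingers":1},
    {"slide":[0,0,-80],"angular":[0,0,0],"fingers":1},
    {"slide":[0,0,-115],"angular":[0,0,0],"fingers":1},
    {"slide":[0,0,-115],"angular":[0,0,0],"fingers":1},
    {"slide":[0,0,-115],"angular":[0,0,0],"fingers":1},
  ],
)

```text
clock: 3.68
tcp_pos: [0.4328, -0.1171, 0.1397]
orientation: [0.002, 0.685, 0.728, 0.001]
wrist_force: [0.3, -0.5, -7.1]
finger_gap: 0.0394
grip_force: 63.4
```

```bash
python3 -c "
from go import *
to(bed(.134),.14,90-6.79)"
```

```text
t 3.68 tcp [ 0.4328 -0.1171  0.1397] slide [255.  204.9  -0. ] ang [ 0.27  0.12 10.26] gap 0.0394 F [ 0.3 -0.5 -7.1]
```

Request:
jog_arm(
  moves=[
    {"slide":[20,16,-5],"angular":[0,0,1],"fingers":1},
    {"slide":[50,40,-5],"angular":[0,0,3],"fingers":1},
    {"slide":[80,65,-5],"angular":[0,0,5],"fingers":1},
    {"slide":[110,89,-5],"angular":[0,0,7],"fingers":1},
    {"slide":[140,113,-5],"angular":[0,0,9],"fingers":1},
    {"slide":[170,137,-5],"angular":[0,0,10.3],"fingers":1},
    {"slide":[200,161,-5],"angular":[0,0,10.3],"fingers":1},
    {"slide":[230,185,-5],"angular":[0.2,0.1,10.3],"fingers":1},
    {"slide":[255,205,-5],"angular":[0.2,0.1,10.3],"fingers":1},
    {"slide":[255,205,-5],"angular":[0.2,0.1,10.3],"fingers":1},
  ],
)

```text
clock: 4.52
tcp_pos: [0.6222, 0.1556, 0.1388]
orientation: [-0.003, 0.746, 0.666, -0.0]
wrist_force: [1.9, -1.1, -6.9]
finger_gap: 0.0389
grip_force: 63.9
```

Request:
jog_arm(
  moves=[
    {"slide":[0,0,0],"angular":[0,0,0],"fingers":1},
    {"slide":[0,0,0],"angular":[0,0,0],"fingers":1},
  ],
)

```text
clock: 4.68
tcp_pos: [0.6184, 0.1503, 0.1395]
orientation: [-0.003, 0.748, 0.664, -0.003]
wrist_force: [0.2, -0.6, -7.0]
finger_gap: 0.0391
grip_force: 63.9
```

```bash
python3 - <<'E'
from go import *
to(bed(.134),.14,90-6.79)
p=read_camera('wrist');save(p,'w3.png')
p=read_camera('top');save(p,'t3.png')
E
```

```text
t 4.68 tcp [0.6184 0.1503 0.1395] slide [-0.1  3.5 -0.5] ang [-0.53  0.02 -0.01] gap 0.0391 F [ 0.2 -0.6 -7. ]
```

View pics/w3.png

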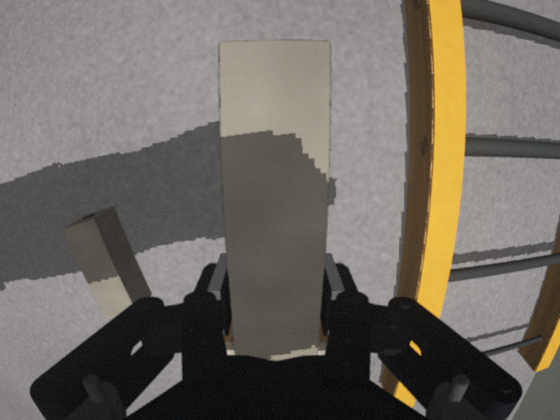

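The prism hangs straight in the grip (cols 220–330), and the ladder at x>405 px is clear. I'll correct sideways, lower to just above the bed, and check with the top camera.

Request:
jog_arm(
  moves=[
    {"slide":[0,1.5,20],"angular":[-0.2,0,0],"fingers":1},
    {"slide":[0,3.5,40],"angular":[-0.5,0,0],"fingers":1},
    {"slide":[0,3.5,60],"angular":[-0.5,0,0],"fingers":1},
    {"slide":[0,3.5,80],"angular":[-0.5,0,0],"fingers":1},
    {"slide":[0,3.5,89],"angular":[-0.5,0,0],"fingers":1},
    {"slide":[0,3.5,89],"angular":[-0.5,0,0],"fingers":1},
    {"slide":[0,3.5,89],"angular":[-0.5,0,0],"fingers":1},
  ],
)

```text
clock: 5.37
tcp_pos: [0.6232, 0.1494, 0.0537]
orientation: [0.001, 0.748, 0.663, 0.002]
wrist_force: [-0.5, -0.7, -5.9]
finger_gap: 0.0391
grip_force: 63.7
```

```bash
python3 - <<'E'
from go import *
to(bed(.134),.0364,90-6.79)
p=read_camera('top');save(p,'t4.png')
a=p['color'][120:220,160:300,::-1];cv2.imwrite('pics/t4c.png',cv2.resize(a,None,fx=5.5,fy=5.5,interpolation=cv2.INTER_CUBIC))
E
```

```text
t 5.37 tcp [0.6232 0.1494 0.0537] slide [ 0.2 -1.3 17.3] ang [ 0.23 -0.06 -0.1 ] gap 0.0391 F [-0.5 -0.7 -5.9]
```

View pics/t4c.png

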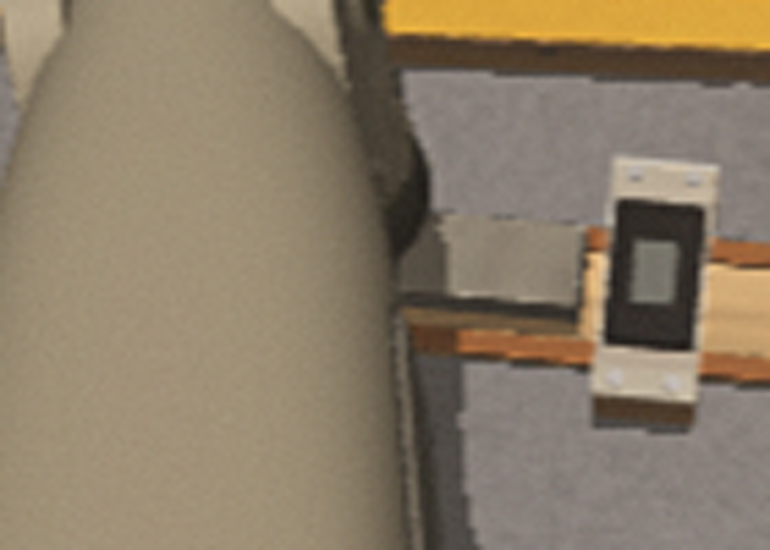

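```bash
python3 - <<'E'
from go import *; from meas import cross,robust
im=cv2.imread('pics/t4.png')[:,:,::-1].astype(float); ch=im[:,:,0]-im[:,:,2]; sm=im.sum(2)
p=read_camera('top'); z=.0693; F=[];Nn=[]
for c in range(243,264):
    r0=167; a=cross(ch[r0:r0-14:-1,c],20); b=cross(sm[r0:r0+14,c],310)
    if a: F.append(toworld(p,(c,r0-a),z)[:2])
    if b: Nn.append(toworld(p,(c,r0+b),z)[:2])
f=lambda P:np.array([[(q-B)@N,(q-B)@U] for q in P])
F,Nn=robust(f(F)),robust(f(Nn)); print(F,Nn)
for y in(.05,.134): print(y,np.polyval(F[0],y),np.polyval(Nn[0],y))
print(im[168,255:275,:].sum(1)); 
E
```

```text
(array([0.00023336, 0.02239467]), np.float64(0.00045505294576733907), 21) (array([-0.02182059, -0.01532575]), np.float64(0.0005037997097723332), 20)
0.05 0.022406336493831943 -0.01641678195287403
0.134 0.02242593859295424 -0.01824971125556762
[379. 390. 381. 386. 379. 381. 379. 369. 374. 368. 273. 220. 415. 517.
 566. 444. 175. 125. 129. 157.]
```

Camera puts the prism about +2.5 mm across the lane. Correcting by -2.5 mm and lowering.

Request:
jog_arm(
  moves=[
    {"slide":[0,-2.5,0],"angular":[0.2,0,0],"fingers":1},
    {"slide":[0,-2.5,5],"angular":[0.2,0,0],"fingers":1},
    {"slide":[0,-2.5,9],"angular":[0.2,0,0],"fingers":1},
    {"slide":[0,-2.5,12],"angular":[0.2,0,0],"fingers":1},
    {"slide":[0,-2.5,14],"angular":[0.2,0,0],"fingers":1},
    {"slide":[0,-2.5,16],"angular":[0.2,0,0],"fingers":1},
    {"slide":[0,-2.5,17],"angular":[0.2,0,0],"fingers":1},
    {"slide":[0,-2.5,17],"angular":[0.2,0,0],"fingers":1},
  ],
)

```text
clock: 6.13
tcp_pos: [0.6212, 0.1504, 0.0367]
orientation: [0.0, 0.748, 0.664, 0.001]
wrist_force: [-1.3, -0.2, -6.6]
finger_gap: 0.0389
grip_force: 64.0
```

```bash
python3 -c "
from go import *
to(bed(.134),.0364,90-6.79)"
```

```text
t 6.13 tcp [0.6212 0.1504 0.0367] slide [-0.6  0.8  0.3] ang [ 0.08 -0.07 -0.05] gap 0.0389 F [-1.3 -0.2 -6.6]
```

It sits below the rail tops with its weight still on the wrist, so it is inside the lane. Lowering until contact.

Request:
jog_arm(
  moves=[
    {"slide":[0,0,1],"angular":[0,0,0],"fingers":1},
    {"slide":[0,0,2],"angular":[0,0,0],"fingers":1},
    {"slide":[0,0,2.5],"angular":[0,0,0],"fingers":1},
    {"slide":[0,0,2.5],"angular":[0,0,0],"fingers":1},
  ],
)

```text
clock: 6.47
tcp_pos: [0.6214, 0.1505, 0.0365]
orientation: [0.001, 0.748, 0.664, 0.001]
wrist_force: [-5.5, -1.0, 8.2]
finger_gap: 0.0391
grip_force: 65.8
```

Request:
jog_arm(
  moves=[
    {"slide":[0,0,-1.5],"angular":[0,0,0],"fingers":0.2},
    {"slide":[0,0,-2],"angular":[0,0,0],"fingers":0},
    {"slide":[0,0,-3],"angular":[0,0,0],"fingers":0},
    {"slide":[0,0,-3],"angular":[0,0,0],"fingers":0},
    {"slide":[20,0,-3],"angular":[0,0,0],"fingers":0},
    {"slide":[45,0,-3],"angular":[0,0,0],"fingers":0},
    {"slide":[70,0,-3],"angular":[0,0,0],"fingers":0},
    {"slide":[70,0,-3],"angular":[0,0,0],"fingers":0},
    {"slide":[70,0,-3],"angular":[0,0,0],"fingers":0},
  ],
)

```text
clock: 7.22
tcp_pos: [0.6299, 0.2213, 0.0372]
orientation: [0.0, 0.747, 0.665, 0.001]
wrist_force: [0.3, -0.6, -0.4]
finger_gap: 0.0854
grip_force: 0.0
```

```bash
python3 - <<'E'
from go import *
to(bed(.204),.038,90-6.79)
p=read_camera('top');save(p,'t5.png'); z=.052; F=[];Nn=[]
from meas import cross,robust
im=p['color'].astype(float); ch=im[:,:,0]-im[:,:,2]; sm=im.sum(2)
print([(c,int(ch[170,c]),int(sm[170,c])) for c in range(215,272,3)])
print([(r,int(ch[r,252]),int(sm[r,252])) for r in range(155,186)])
E
```

```text
t 7.22 tcp [0.6299 0.2213 0.0372] slide [-1.9  0.6 -0.8] ang [ 0.13 -0.08  0.08] gap 0.0854 F [ 0.3 -0.6 -0.4]
[(215, 16, 226), (218, 28, 401), (221, 29, 414), (224, 28, 402), (227, 27, 390), (230, 28, 387), (233, 27, 396), (236, 29, 388), (239, 27, 395), (242, 28, 395), (245, 26, 393), (248, 27, 373), (251, 29, 389), (254, 30, 395), (257, 28, 390), (260, 26, 389), (263, 27, 373), (266, 74, 380), (269, 65, 549)]
[(155, 15, 413), (156, 14, 411), (157, 14, 400), (158, 10, 403), (159, 17, 363), (160, 99, 312), (161, 100, 323), (162, 27, 415), (163, 25, 382), (164, 27, 377), (165, 29, 380), (166, 28, 388), (167, 27, 389), (168, 28, 385), (169, 26, 396), (170, 27, 391), (171, 28, 392), (172, 28, 394), (173, 29, 398), (174, 30, 404), (175, 29, 411), (176, 21, 295), (177, 12, 168), (178, 12, 157), (179, 33, 229), (180, 72, 314), (181, 95, 322), (182, 99, 316), (183, 101, 318), (184, 99, 326), (185, 43, 232)]
```

Request:
jog_arm(
  moves=[
    {"slide":[0,0.5,-1],"angular":[0,0,0],"fingers":0.3},
    {"slide":[0,0.5,-1],"angular":[0,0,0],"fingers":1},
    {"slide":[0,0.5,-1],"angular":[0,0,0],"fingers":1},
    {"slide":[0,0.5,-1],"angular":[0,0,0],"fingers":1},
    {"slide":[0,0.5,-1],"angular":[0,0,0],"fingers":1},
    {"slide":[0,0.5,-1],"angular":[0,0,0],"fingers":1},
  ],
  squeeze=30,
)

```text
clock: 7.77
tcp_pos: [0.6303, 0.2192, 0.0385]
orientation: [0.0, 0.748, 0.663, 0.001]
wrist_force: [-0.3, -1.4, 1.9]
finger_gap: 0.0395
grip_force: 32.5
```

Request:
jog_arm(
  moves=[
    {"slide":[-6,0,0],"angular":[0,0,0],"fingers":1},
    {"slide":[-14,0,0],"angular":[0,0,0],"fingers":1},
    {"slide":[-22,0,0],"angular":[0,0,0],"fingers":1},
    {"slide":[-30,0,0],"angular":[0,0,0],"fingers":1},
    {"slide":[-38,0,0],"angular":[0,0,0],"fingers":1},
    {"slide":[-45,0,0],"angular":[0,0,0],"fingers":1},
    {"slide":[-50,0,0],"angular":[0,0,0],"fingers":1},
    {"slide":[-50,0,0],"angular":[0,0,0],"fingers":1},
  ],
)

```text
clock: 8.43
tcp_pos: [0.6242, 0.1684, 0.0385]
orientation: [0.001, 0.749, 0.663, 0.001]
wrist_force: [-0.4, -1.4, 3.9]
finger_gap: 0.0396
grip_force: 32.8
```

```bash
python3 - <<'E'
from go import *
to(bed(.069),.037,90-6.79)
E
```

```text
t 8.43 tcp [0.6242 0.1684 0.0385] slide [-83.8   0.2   1.5] ang [ 0.1   0.   -0.14] gap 0.0396 F [-0.4 -1.4  3.9]
```

Sliding smoothly with low force, so continuing.

Request:
jog_arm(
  moves=[
    {"slide":[-6,0,0],"angular":[0,0,0],"fingers":1},
    {"slide":[-16,0,0],"angular":[0,0,0],"fingers":1},
    {"slide":[-27,0,0],"angular":[0,0,0],"fingers":1},
    {"slide":[-38,0,0],"angular":[0,0,0],"fingers":1},
    {"slide":[-49,0,0],"angular":[0,0,0],"fingers":1},
    {"slide":[-60,0,0],"angular":[0,0,0],"fingers":1},
    {"slide":[-71,0,0],"angular":[0,0,0],"fingers":1},
    {"slide":[-80,0,0],"angular":[0,0,0],"fingers":1},
    {"slide":[-84,0,0],"angular":[0,0,0],"fingers":1},
    {"slide":[-84,0,0],"angular":[0,0,0],"fingers":1},
  ],
)

```text
clock: 9.27
tcp_pos: [0.6143, 0.0854, 0.0385]
orientation: [0.001, 0.748, 0.663, 0.001]
wrist_force: [0.0, -0.1, 5.2]
finger_gap: 0.0397
grip_force: 33.0
```

Request:
jog_arm(
  moves=[
    {"slide":[0,0,0],"angular":[0,0,0],"fingers":0.2},
    {"slide":[0,0,0],"angular":[0,0,0],"fingers":0},
    {"slide":[0,0,0],"angular":[0,0,0],"fingers":0},
    {"slide":[0,0,0],"angular":[0,0,0],"fingers":0},
    {"slide":[0,0,0],"angular":[0,0,0],"fingers":0},
    {"slide":[0,0,-20],"angular":[0,0,0],"fingers":0},
    {"slide":[0,0,-55],"angular":[0,0,0],"fingers":0},
    {"slide":[0,0,-90],"angular":[0,0,0],"fingers":0},
    {"slide":[0,0,-90],"angular":[0,0,0],"fingers":0},
  ],
)

```text
clock: 10.02
tcp_pos: [0.6181, 0.0869, 0.1354]
orientation: [0.004, 0.748, 0.664, 0.005]
wrist_force: [1.0, 0.6, 0.9]
finger_gap: 0.0855
grip_force: 0.0
```

```bash
python3 - <<'E'
from go import *
to(bed(-.065),.127,90-6.79)
p=read_camera('top')
a=p['color'][130:230,220:360,::-1];cv2.imwrite('pics/t6c.png',cv2.resize(a,None,fx=5.5,fy=5.5,interpolation=cv2.INTER_CUBIC))
E
```

```text
t 10.02 tcp [0.6181 0.0869 0.1354] slide [-136.2   -3.6    8. ] ang [ 0.72 -0.14 -0.03] gap 0.0855 F [1.  0.6 0.9]
```

View pics/t6c.png

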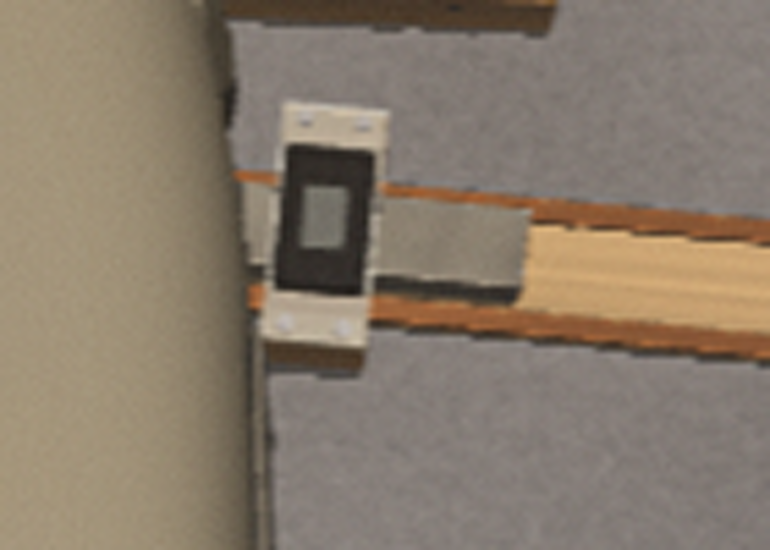

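The prism (crop 375–528 px) sticks out about 75 mm beyond the bridge, seated between both rails. Moving over to the stop side.

Request:
jog_arm(
  moves=[
    {"slide":[-25,0,0],"angular":[0.3,0,0],"fingers":0},
    {"slide":[-60,-1,0],"angular":[0.5,0,0],"fingers":0},
    {"slide":[-95,-2,0],"angular":[0.5,0,0],"fingers":0},
    {"slide":[-125,-3,0],"angular":[0.5,0,0],"fingers":0},
    {"slide":[-134,-3,0],"angular":[0.5,0,0],"fingers":0},
    {"slide":[-134,-3,0],"angular":[0.5,0,0],"fingers":0},
    {"slide":[-134,-3,0],"angular":[0.5,0,0],"fingers":0},
  ],
)

```text
clock: 10.65
tcp_pos: [0.5947, -0.0458, 0.1271]
orientation: [-0.004, 0.748, 0.663, -0.002]
wrist_force: [-0.5, 0.1, -0.5]
finger_gap: 0.0859
grip_force: 0.0
```

```bash
python3 - <<'E'
from go import *
to(bed(-.063),.0385,90-6.79)
p=read_camera('top')
for q in [(316,174.5)]:
    w=toworld(p,q,.052)[:2]-B; print('front',w@U,w@N)
E
```

```text
t 10.65 tcp [ 0.5947 -0.0458  0.1271] slide [ 0.2  4.7 88.6] ang [-0.48 -0.12 -0.11] gap 0.0859 F [-0.5  0.1 -0.5]
front -0.09856713006621097 0.001481241169633323
```

Request:
jog_arm(
  moves=[
    {"slide":[0,3,20],"angular":[-0.4,0,0],"fingers":0},
    {"slide":[0,3,45],"angular":[-0.4,0,0],"fingers":0},
    {"slide":[0,3,70],"angular":[-0.4,0,0],"fingers":0},
    {"slide":[0,3,86],"angular":[-0.4,0,0],"fingers":0},
    {"slide":[0,3,88],"angular":[-0.4,0,0],"fingers":0},
    {"slide":[0,3,88],"angular":[-0.4,0,0],"fingers":0},
    {"slide":[0,3,88],"angular":[-0.4,0,0],"fingers":0},
  ],
)

```text
clock: 11.28
tcp_pos: [0.5982, -0.0451, 0.0406]
orientation: [-0.0, 0.747, 0.664, 0.001]
wrist_force: [0.9, -0.3, -0.4]
finger_gap: 0.0856
grip_force: 0.0
```

```bash
python3 - <<'E'
from go import *
to(bed(-.063),.0385,90-6.79)
E
```

```text
t 11.28 tcp [ 0.5982 -0.0451  0.0406] slide [-0.7  0.6  2.1] ang [ 0.04 -0.08  0.04] gap 0.0856 F [ 0.9 -0.3 -0.4]
```

Request:
jog_arm(
  moves=[
    {"slide":[0,0.5,1.5],"angular":[0,0,0],"fingers":0.3},
    {"slide":[0,0.5,1.5],"angular":[0,0,0],"fingers":1},
    {"slide":[0,0.5,1.5],"angular":[0,0,0],"fingers":1},
    {"slide":[0,0.5,1.5],"angular":[0,0,0],"fingers":1},
    {"slide":[0,0.5,1.5],"angular":[0,0,0],"fingers":1},
    {"slide":[0,0.5,1.5],"angular":[0,0,0],"fingers":1},
  ],
  squeeze=30,
)

```text
clock: 11.78
tcp_pos: [0.5985, -0.0463, 0.0393]
orientation: [0.0, 0.748, 0.664, 0.001]
wrist_force: [-0.9, -0.7, 5.8]
finger_gap: 0.0395
grip_force: 32.8
```

Request:
jog_arm(
  moves=[
    {"slide":[-6,0,0],"angular":[0,0,0],"fingers":1},
    {"slide":[-16,0,0],"angular":[0,0,0],"fingers":1},
    {"slide":[-28,0,0],"angular":[0,0,0],"fingers":1},
    {"slide":[-40,0,0],"angular":[0,0,0],"fingers":1},
    {"slide":[-52,0,0],"angular":[0,0,0],"fingers":1},
    {"slide":[-64,0,0],"angular":[0,0,0],"fingers":1},
    {"slide":[-76,0,0],"angular":[0,0,0],"fingers":1},
    {"slide":[-86,0,0],"angular":[0,0,0],"fingers":1},
    {"slide":[-92,0,0],"angular":[0,0,0],"fingers":1},
    {"slide":[-92,0,0],"angular":[0,0,0],"fingers":1},
  ],
)

```text
clock: 12.62
tcp_pos: [0.5878, -0.1382, 0.0393]
orientation: [0.0, 0.748, 0.663, 0.001]
wrist_force: [0.5, -0.0, 6.3]
finger_gap: 0.0393
grip_force: 32.9
```

```bash
python3 - <<'E'
from go import *
to(bed(-.2025),.0385,90-6.79)
p=read_camera('top'); print([(n,np.round(r['point'],1)) for n in['long_prism_mid'] for r in tip_of(n,p)[:2]])
im=p['color'].astype(int)
for y in np.arange(-.235,-.15,.005):
    q=np.round(topix(p,[*bed(y,-.005),.03])).astype(int); print(round(y,3),im[q[1],q[0]],end=' ')
E
```

```text
t 12.62 tcp [ 0.5878 -0.1382  0.0393] slide [-46.5  -0.    0.8] ang [ 0.11 -0.11 -0.1 ] gap 0.0393 F [ 0.5 -0.   6.3]
[('long_prism_mid', array([311.7, 176.6]))]
-0.235 [155 142 114] -0.23 [157 142 117] -0.225 [152 141 114] -0.22 [154 143 115] -0.215 [153 140 114] -0.21 [152 140 113] -0.205 [157 144 117] -0.2 [153 140 114] -0.195 [154 140 114] -0.19 [153 137 111] -0.185 [151 136 113] -0.18 [151 138 112] -0.175 [153 141 116] -0.17 [152 138 112] -0.165 [153 139 113] -0.16 [148 134 111] -0.155 [150 135 113]
```

Request:
jog_arm(
  moves=[
    {"slide":[-6,0,0],"angular":[0,0,0],"fingers":1},
    {"slide":[-14,0,0],"angular":[0,0,0],"fingers":1},
    {"slide":[-22,0,0],"angular":[0,0,0],"fingers":1},
    {"slide":[-30,0,0],"angular":[0,0,0],"fingers":1},
    {"slide":[-36,0,0],"angular":[0,0,0],"fingers":1},
    {"slide":[-40,0,0],"angular":[0,0,0],"fingers":1},
    {"slide":[-42,0,0],"angular":[0,0,0],"fingers":1},
    {"slide":[-44,0,0],"angular":[0,0,0],"fingers":1},
    {"slide":[-45,0,0],"angular":[0,0,0],"fingers":1},
    {"slide":[-45,0,0],"angular":[0,0,0],"fingers":1},
  ],
)

```text
clock: 13.55
tcp_pos: [0.5826, -0.1811, 0.0393]
orientation: [-0.001, 0.748, 0.664, 0.002]
wrist_force: [0.0, 5.8, 7.2]
finger_gap: 0.0396
grip_force: 33.1
```

Request:
jog_arm(
  moves=[
    {"slide":[-1,0,0],"angular":[0,0,0],"fingers":1},
    {"slide":[-2,0,0],"angular":[0,0,0],"fingers":1},
    {"slide":[-3,0,0],"angular":[0,0,0],"fingers":1},
    {"slide":[-3,0,0],"angular":[0,0,0],"fingers":1},
  ],
)

```text
clock: 13.88
tcp_pos: [0.5822, -0.1838, 0.0394]
orientation: [-0.001, 0.748, 0.664, 0.002]
wrist_force: [1.0, 5.8, 7.5]
finger_gap: 0.0392
grip_force: 33.1
```

Request:
jog_arm(
  moves=[
    {"slide":[-1,0,0],"angular":[0,0,0],"fingers":1},
    {"slide":[-2,0,0],"angular":[0,0,0],"fingers":1},
    {"slide":[-3,0,0],"angular":[0,0,0],"fingers":1},
    {"slide":[-3,0,0],"angular":[0,0,0],"fingers":1},
  ],
)

```text
clock: 14.22
tcp_pos: [0.582, -0.1852, 0.0393]
orientation: [-0.002, 0.747, 0.664, 0.003]
wrist_force: [2.0, 11.2, 8.5]
finger_gap: 0.0396
grip_force: 33.2
```

The force is rising at the expected place, so the prism is against the stop. Releasing and lifting clear to check.

Request:
jog_arm(
  moves=[
    {"slide":[0,0,0],"angular":[0,0,0],"fingers":0.2},
    {"slide":[0,0,0],"angular":[0,0,0],"fingers":0},
    {"slide":[0,0,0],"angular":[0,0,0],"fingers":0},
    {"slide":[0,0,0],"angular":[0,0,0],"fingers":0},
    {"slide":[0,0,0],"angular":[0,0,0],"fingers":0},
    {"slide":[0,0,-30],"angular":[0,0,0],"fingers":0},
    {"slide":[0,0,-70],"angular":[0,0,0],"fingers":0},
    {"slide":[0,0,-110],"angular":[0,0,0],"fingers":0},
  ],
)

```text
clock: 14.88
tcp_pos: [0.5796, -0.188, 0.1479]
orientation: [-0.002, 0.748, 0.663, -0.0]
wrist_force: [-0.1, -0.3, 0.0]
finger_gap: 0.0853
grip_force: 0.0
```

Request:
jog_arm(
  moves=[
    {"slide":[-20,-20,-40],"angular":[0,0,0],"fingers":0},
    {"slide":[-40,-50,-60],"angular":[0,0,0],"fingers":0},
    {"slide":[-70,-80,-70],"angular":[0,0,0],"fingers":0},
    {"slide":[-100,-100,-70],"angular":[0,0,0],"fingers":0},
    {"slide":[-130,-120,-70],"angular":[0,0,0],"fingers":0},
    {"slide":[-160,-130,-70],"angular":[0,0,0],"fingers":0},
    {"slide":[-160,-130,-70],"angular":[0,0,0],"fingers":0},
    {"slide":[-160,-130,-70],"angular":[0,0,0],"fingers":0},
  ],
)

```text
clock: 15.55
tcp_pos: [0.4318, -0.3333, 0.218]
orientation: [-0.0, 0.749, 0.662, 0.001]
wrist_force: [0.4, -0.2, 0.3]
finger_gap: 0.0852
grip_force: 0.0
```

```bash
python3 - <<'E'
from go import *
to(bed(0),.2,83)
p=read_camera('top')
a=p['color'][130:230,270:410,::-1];cv2.imwrite('pics/t7c.png',cv2.resize(a,None,fx=5.5,fy=5.5,interpolation=cv2.INTER_CUBIC))
E
```

```text
t 15.55 tcp [ 0.4318 -0.3333  0.218 ] slide [368.8 129.9  18.5] ang [ 0.   -0.08 -0.07] gap 0.0852 F [ 0.4 -0.2  0.3]
```

View pics/t7c.png

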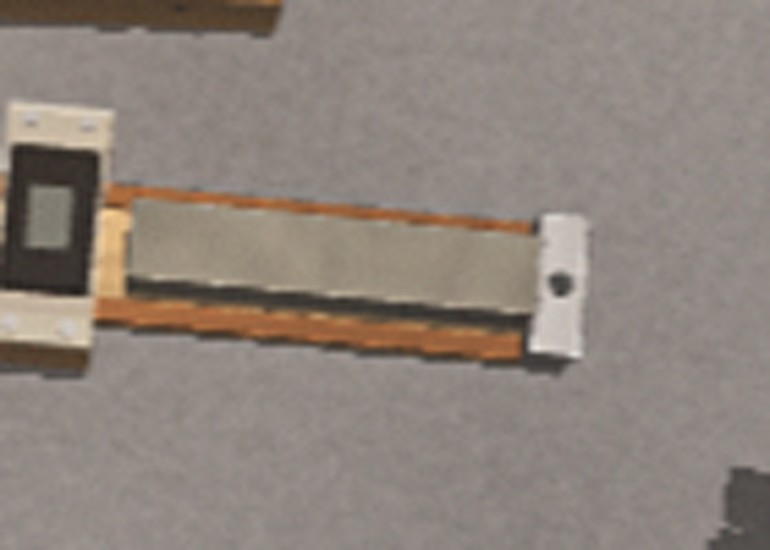

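The prism lies in the lane. Its end meets the stop with no visible gap at crop (537,270), and the robot is clear. Handing in.

```bash
python3 -c "
from workcell import *
print(hand_in())"
```

```text
the job is handed in; nothing more can be done
None
```

The job is handed in, with no verdict shown: the long prism went through under the bridge and now lies in the lane against the steel stop, released; the bridge was not bumped and the other objects were not touched.

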